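Set the punches down on the strip, large to small

TASK

On the jeweller's punch plate, push the three round punches down with a closed fingertip, one after another in order of size - first the large one, then the middle one, then the small one - until each sits fully down on the brass strip. Push gently, with only the light force it takes to slide them (never more than about 25 N), and never grip or pull up a punch. Leave the square punch up as it is, and do not move the tin on the plate or the other things on the bench.

Things in the scene. Friction and masses are not known exactly. Their poses are not given: they have to be found in the camera images.
- punch_plate: dark steel punch plate 190 x 190 x 40 mm, fixed to the bench, with a brass strip clamped in a slot through its middle; origin at the centre of its underside, z up. Four upright steel punches stand on it at the corners of an 80 mm square, 40 mm either side of its centre in its x and y; which punch is at which corner changes.
- large_top (a point): centre of the flat top of the large round punch: plain steel cylinder 32 mm in diameter. When fully up the top is 86 mm above the bench and 33 mm above its brass collar; fully home it is 16 mm lower (70 mm above the bench). Punches still up stand higher than one that is home.
- large_punch (a joint): how far the large punch is pushed down into its collar, m: 0 = up, 0.016 = home; starts at 0 to 0.004. Friction about 3.5 N; stays where left. Pushed on past home, punch and collar sink together on a spring (gives from 3 to 4 N, 1.6 N per mm, hard stop after 9 mm at about 18 N) and come back up when released. Negative = pulled up (up to 20 mm).
- large_guide: round brass flange, 54 mm across and 2 mm high, fixed on the plate around the large punch; origin at the centre of its underside, on the plate's top (40 mm above the bench). It carries the sprung brass collar (8 mm narrower, top 13 mm above the plate) and the punch.
- middle_top (a point): centre of the flat top of the middle round punch: plain steel cylinder 22 mm in diameter. When fully up the top is 86 mm above the bench and 33 mm above its brass collar; fully home it is 16 mm lower (70 mm above the bench). Punches still up stand higher than one that is home.
- middle_punch (a joint): how far the middle punch is pushed down into its collar, m: 0 = up, 0.016 = home; starts at 0 to 0.004. Friction about 3.5 N; stays where left. Pushed on past home, punch and collar sink together on a spring (gives from 3 to 4 N, 1.6 N per mm, hard stop after 9 mm at about 18 N) and come back up when released. Negative = pulled up (up to 20 mm).
- middle_guide: round brass flange, 44 mm across and 2 mm high, fixed on the plate around the middle punch; origin at the centre of its underside, on the plate's top (40 mm above the bench). It carries the sprung brass collar (8 mm narrower, top 13 mm above the plate) and the punch.
- small_top (a point): centre of the flat top of the small round punch: plain steel cylinder 14 mm in diameter. When fully up the top is 86 mm above the bench and 33 mm above its brass collar; fully home it is 16 mm lower (70 mm above the bench). Punches still up stand higher than one that is home.
- small_punch (a joint): how far the small punch is pushed down into its collar, m: 0 = up, 0.016 = home; starts at 0 to 0.004. Friction about 3.5 N; stays where left. Pushed on past home, punch and collar sink together on a spring (gives from 3 to 4 N, 1.6 N per mm, hard stop after 9 mm at about 18 N) and come back up when released. Negative = pulled up (up to 20 mm).
- small_guide: round brass flange, 36 mm across and 2 mm high, fixed on the plate around the small punch; origin at the centre of its underside, on the plate's top (40 mm above the bench). It carries the sprung brass collar (8 mm narrower, top 13 mm above the plate) and the punch.
- square_top (a point): centre of the flat top of the square punch (to be left up): steel bar 22 x 22 mm in section. When fully up the top is 86 mm above the bench and 33 mm above its brass collar; fully home it is 16 mm lower (70 mm above the bench). Punches still up stand higher than one that is home.
- square_punch (a joint): how far the square punch is pushed down into its collar, m: 0 = up, 0.016 = home; starts at 0 to 0.004. Friction about 3.5 N; stays where left. Pushed on past home, punch and collar sink together on a spring (gives from 3 to 4 N, 1.6 N per mm, hard stop after 9 mm at about 18 N) and come back up when released. Negative = pulled up (up to 20 mm).
- square_guide: square brass flange, 44 mm across and 2 mm high, fixed on the plate around the square punch; origin at the centre of its underside, on the plate's top (40 mm above the bench). It carries the sprung brass collar (8 mm narrower, top 13 mm above the plate) and the punch.
- oil_tin: bystander: loose aluminium tin, 32 mm across, 20 mm high, standing on the plate between the four punches; origin at the centre of its underside
- mallet: bystander: loose wooden mallet lying beside the plate, about 220 mm long, head 85 mm across and 36 mm high; origin on the bench under the middle of its length, x from handle to head
- tweezers: bystander: loose steel tweezers 155 mm long, 8 mm high, lying along x beside the plate; origin under the middle
- flux_jar: bystander: loose jar 60 mm across, 60 mm high, beside the far side of the plate; origin at the centre of its underside
- dapping_block: bystander: loose dark wooden block 60 x 60 x 50 mm; origin at the centre of its underside
- ring_cone: bystander: loose wooden ring cone, foot 64 mm across, 132 mm high; origin at the centre of its underside
- solder_block: bystander: loose white soldering block 110 x 75 x 28 mm; origin at the centre of its underside
- saw_cup: bystander: loose white cup 72 mm across, 85 mm high; origin at the centre of its underside

How it is judged (in metres and radians):
On the way, in this order (a step that is already met when the one before it is completed fails the run):
1. the large round punch is down on the strip (value of joint large_punch above 0.013 m and not (value of joint middle_punch above 0.013 m) and not (value of joint small_punch above 0.013 m)), for 0.2 s.
2. the middle round punch is down on the strip (value of joint middle_punch above 0.013 m and not (value of joint small_punch above 0.013 m)), for 0.2 s.
3. the small round punch is down on the strip (value of joint small_punch above 0.013 m), for 0.2 s.
At the end, for the whole second after the job is handed in: the large, middle and small round punches are all pushed down at least 13 mm of their 16 mm and at rest, the square punch is still up (pushed less than 6 mm, not pulled up more than 3 mm), and the loose things are at rest within 12 mm of where they began (value of joint each of large_punch, middle_punch, small_punch above 0.013 m and value of joint square_punch between -0.003 and 0.006 m and velocity of joint each of large_punch, middle_punch, small_punch, square_punch below 0.004 m/s and distance of each of oil_tin, mallet, tweezers, flux_jar, dapping_block, ring_cone, solder_block, saw_cup from where it was at the start of the episode below 0.012 m and linear speed of each of oil_tin, mallet, tweezers, flux_jar, dapping_block, ring_cone, solder_block, saw_cup below 0.02 m/s); the robot touches nothing.
It fails at once if a punch or its collar is pressed harder than 25 N (contact force between anything else and large_guide above 25 N or contact force between anything else and middle_guide above 25 N or contact force between anything else and small_guide above 25 N or contact force between anything else and square_guide above 25 N).
It fails at once if a punch is pulled up more than 3 mm out of its guide (value of joint any of large_punch, middle_punch, small_punch, square_punch below -0.003 m).
It fails at once if the square punch is pushed down 6 mm or more (value of joint square_punch above 0.006 m).
It fails at once if a loose thing on the plate or bench is moved more than 12 mm (distance of any of oil_tin, mallet, tweezers, flux_jar, dapping_block, ring_cone, solder_block, saw_cup from where it was at the start of the episode above 0.012 m).
It also fails if it takes over 40 s, if anything falls off the work surface, if the arm or the gripper's body presses on something with over 40 N, if the wrist force passes 120 N, or if a joint passes its speed limit or range.

ROBOT

A 6-joint arm with a two-finger parallel gripper is mounted at the origin on the work surface. World frame = base frame: x ahead of the robot, y to its left, z up, the work surface at z = 0. Lengths are in mm, angles in degrees, forces in N, time in s.
With the tool pointing down it reaches from about 225 to 875 mm from the base axis. Payload 3.4 kg.
Tool frame: the origin (TCP) lies on the centre line of the jaws, within the pads' length; the fingertips stand robot.finger_overhang ahead of it and the grasp point (between the pads) lies 8 mm behind it (robot.finger_overhang is the distance from the TCP to the fingertips, in mm); y points along the fingers, z is the direction in which the jaws open and shut, and the axes are right-handed (so a half turn about y gives the same grasp; the last joint's range is limited). The gripper opens to 85 mm and grips with 20 to 120 N. Pads are 22 mm wide; open, the fingers measure 114 mm over their backs; the gripper's body (76 mm by 85 mm) begins 54 mm behind the grasp point. The pads swing forward as they close: fully open they stand 13 mm farther back than shut.
Start: joints at [56.666, 15.808, 86.224, -0, 77.962, -6.933], TCP at [255.703, 515.051, 242.328] pointing down, gripper open.
Joint ranges: [-165.64, 165.64], [-43.16, 119.46], [12.63, 154.43], [-67.54, 247.53], [6.08, 155.33], [-154.97, 154.97]. Speed limits (degrees/s): [147.25, 147.25, 180, 180, 180, 180].

INTERFACE

Orientations are given as [roll, pitch, yaw] about the fixed x, y, z axes, in that order (R = Rz(yaw) Ry(pitch) Rx(roll)).
In Python, from bench import robot, eyes, order gives the robot as it stands. The module is installed in compiled form; this text tells all that it offers.
- The arm moves only by the tool apply_moves, never from a script. Its argument "rows" is a list of rows, each an object of numbers: "tx", "ty", "tz": the shift along the tool's x, y, z in cm; "wx", "wy", "wz": the turn, a rotation vector about the tool's x, y, z in rad. A call has 1 to 12 rows; each row is the pose to reach, as a shift and turn from the pose measured when the call began, along the tool's axes at that moment; what a row does not reach only later rows make up. A row lasts 1/8 s, in which the tool goes at most 62.5 mm and 10.7 degrees, less where a joint would pass 70% of its speed; a pose out of reach is approached as far as the arm can. A call with a gripper value outside its range is refused whole. "gripper" is the finger opening in cm, from 0 to 8.54, set as the call begins (left out, the last holds). The fingers move at their own pace and stop on an object; "grip_force" is the grip in N (left out, the last holds). Time passes only in rows, so rows that repeat a pose let the fingers close. It gives the time, the measured TCP pose, the force and the opening at its end, in the units of the state.
- robot.sense(): the state, without advancing time (a new reading comes with each control period).
- eyes.get_image(name): name is "scene" or "top" or "wrist"; returns the picture (480x640x3 uint8, red, green, blue); there is no depth.
- eyes.calibration(name): a dict with "fx", "fy", "cx", "cy" (pixels), "k1" (the pictures are not rectified: a ray, as slopes to the right and down, at radius r is drawn at 1 + k1 r^2 times it, then the intrinsics apply), "R" (3x3) and "t" (3): a world point X has camera coordinates R X + t. Camera axes: x right, y down, z forward; pixel columns grow to the right and rows downward; lengths in mm; the calibration is good to about 2 mm. A picture is of the moment at which its call begins: read the wrist's pose just before it. calibration takes no time and is no camera call; for the wrist camera it gives the pose at the moment of the call.
- order.finish_job(): hands the job in, once; it reports no verdict.
The state is a dict: "time": time; "joint_positions": joint angles; "joint_velocities": joint speeds; "tau": joint torques, N m; "tool_pos": TCP position; "tool_rot": TCP orientation; "ft_force": force on the tool from outside, world axes, zero at the start; "ft_torque": the same for the moment, N m; "opening": finger opening in mm.
Only numpy, scipy, OpenCV 4.12 (cv2) and the standard library are available. Lean on these libraries where they do the work, as an engineer would, in place of code of your own. Each camera call takes 0.05 s, during which the arm holds its last target.

## Working session

There is one attempt and no reset: what is moved stays moved. The work goes in short steps, Python scripts to look and compute and a tool call to move; the robot and the scene stay as the last step left them, time stands still between calls to the robot, and variables do not carry over. Pictures are saved under pics/ and viewed, and the job is handed in when it is done.

Besides the shell and the picture viewer there is one more tool, called after "Call:" by a JSON object that holds its "fn" and its "kwargs", one argument or row to a line. apply_moves: Moves the arm, as the interface text tells. Its arguments: {"type":"object","properties":{"rows":{"type":"array","items":{"type":"object","properties":{"tx":{"type":"number"},"ty":{"type":"number"},"tz":{"type":"number"},"wx":{"type":"number"},"wy":{"type":"number"},"wz":{"type":"number"}}}},"gripper":{"type":"number"},"grip_force":{"type":"number"}},"required":["rows"]}

```bash
mkdir -p pics; python3 - <<'E'
from bench import robot, eyes, order
import cv2
print(robot.sense()); print(robot.finger_overhang)
for n in ("scene","top","wrist"):
    c=eyes.calibration(n); print(n,c)
    cv2.imwrite(f"pics/{n}0.png",eyes.get_image(n)[:,:,::-1])
E
```

```text
{'time': 0.0, 'joint_positions': array([ 5.66652654e+01,  1.58475133e+01,  8.62966275e+01, -1.04230066e-03,
        7.79623066e+01, -6.93408331e+00]), 'joint_velocities': array([-0.06555403, -0.03716104, -0.01004935, -0.07586652, -0.00444583,
        0.0466858 ]), 'tau': array([-1.41737044e-03, -4.16768861e+01, -2.45804429e+01, -4.58241266e-04,
        1.10271786e-02, -6.35451755e-06]), 'tool_pos': array([255.40372223, 514.58023707, 241.43099492]), 'tool_rot': array([-9.01057919e+01,  1.18395904e-02, -2.64004439e+01]), 'ft_force': array([-0.08416282, -0.07478474, -0.03949916]), 'ft_torque': array([-0.00111657, -0.0187513 ,  0.02726914]), 'opening': 85.64453840198307}
11.0
scene {'fx': 491.69848845375867, 'fy': 491.69848845375867, 'cx': 312.57889911393954, 'cy': 241.5490137399912, 'k1': -0.05778945381144835, 'R': array([[ 0.80734374,  0.58988361,  0.01527786],
       [ 0.49189091, -0.65847332, -0.56961058],
       [-0.32594388,  0.46738658, -0.8217727 ]]), 't': array([-463.4366061 , -228.94949375, 1496.3910953 ])}
top {'fx': 480.52682228209784, 'fy': 480.52682228209784, 'cx': 325.82301106605877, 'cy': 236.3976664077546, 'k1': 0.011608720286734247, 'R': array([[ 0.0229174 , -0.99951804, -0.02094007],
       [-0.99463169, -0.02068121, -0.10139081],
       [ 0.10090888,  0.02315127, -0.99462627]]), 't': array([  27.86879612,  548.12888244, 1154.5153397 ])}
wrist {'fx': 393.16152748802085, 'fy': 393.16152748802085, 'cx': 323.72708318577406, 'cy': 243.8040241818173, 'k1': -0.06112014916560004, 'R': array([[ 0.4443314 ,  0.89586009, -0.00207639],
       [ 0.85476517, -0.42325279,  0.30038904],
       [ 0.26822772, -0.13524711, -0.95381451]]), 't': array([-573.26457544,  -39.89393034,  378.98500595])}
```

View pics/scene0.png

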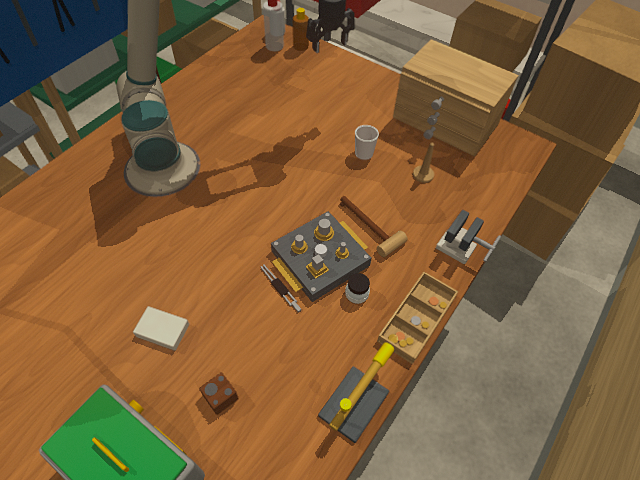

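View pics/top0.png

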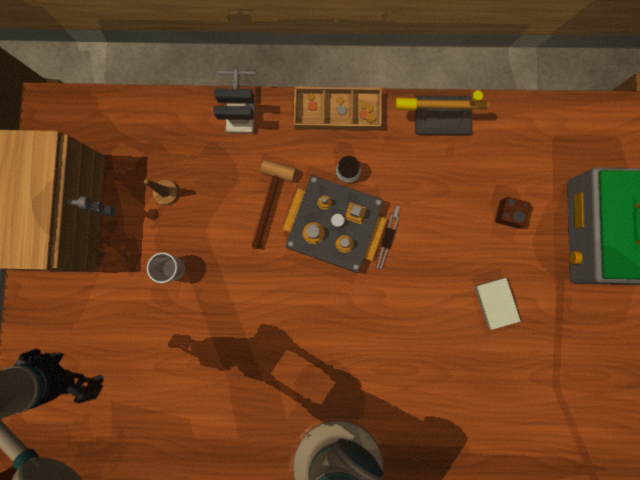

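View pics/wrist0.png

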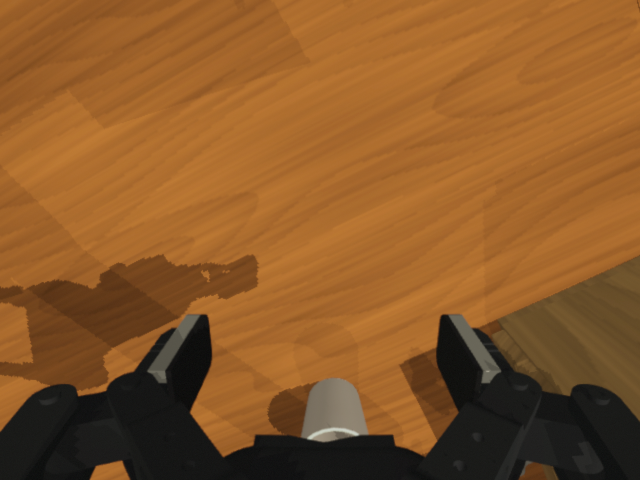

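The top view shows the plate at about (337,223). The large punch is at about (313,232), the small one (326,201), the square one (356,211), the middle one (344,242) and the tin (338,220). I'll zoom in next.

```bash
python3 - <<'E'
import cv2
a=cv2.imread("pics/top0.png")[165:285,260:420]; cv2.imwrite("pics/topz.png",cv2.resize(a,None,fx=5,fy=5,interpolation=cv2.INTER_CUBIC))
a=cv2.imread("pics/scene0.png")[200:310,250:390]; cv2.imwrite("pics/scenez.png",cv2.resize(a,None,fx=5,fy=5,interpolation=cv2.INTER_CUBIC))
E
```

```text
(no output)
```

View pics/topz.png

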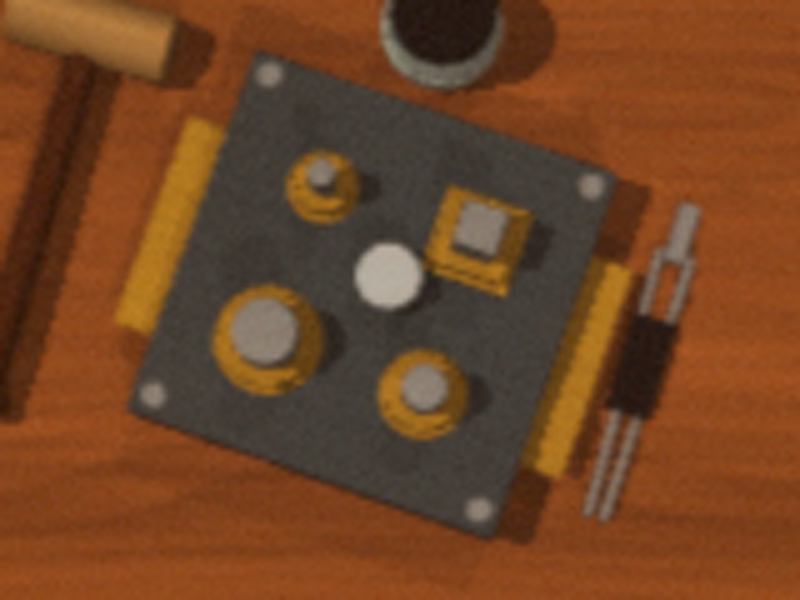

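View pics/scenez.png

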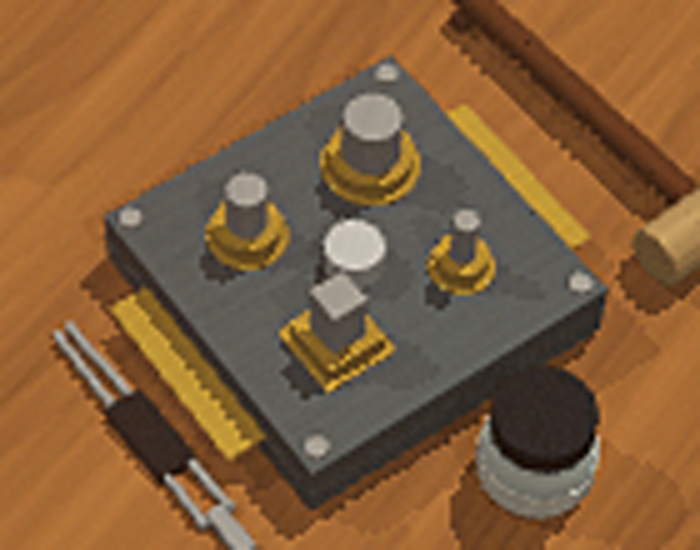

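```bash
cat >h.py <<'E'
import numpy as np, cv2
def ray(c,u,v):
    x=(u-c['cx'])/c['fx'];y=(v-c['cy'])/c['fy'];d=np.array([x,y]);p=d.copy()
    for _ in range(20): p=d/(1+c['k1']*(p@p))
    R=np.array(c['R']);t=np.array(c['t']);o=-R.T@t;w=R.T@np.array([p[0],p[1],1]);return o,w/np.linalg.norm(w)
def tri(rs):
    A=0;b=0
    for o,w in rs:
        P=np.eye(3)-np.outer(w,w);A=A+P;b=b+P@o
    X=np.linalg.solve(A,b);return X,[np.linalg.norm((np.eye(3)-np.outer(w,w))@(X-o)) for o,w in rs]
def plane(r,z):
    o,w=r;return o+w*(z-o[2])/w[2]
def proj(c,X):
    q=np.array(c['R'])@X+np.array(c['t']);p=q[:2]/q[2];p=p*(1+c['k1']*(p@p));return p[0]*c['fx']+c['cx'],p[1]*c['fy']+c['cy']
E
python3 - <<'E'
from h import *
from bench import eyes,robot
ct=eyes.calibration('top');cs=eyes.calibration('scene')
T=dict(L=(264,330),M=(425,386),S=(322,173),Q=(480,228));S=dict(L=(372,117),M=(246,190),S=(466,219),Q=(339,296))
f=lambda p,o:((p[0]+.5)/5-.5+o[0],(p[1]+.5)/5-.5+o[1])
P={}
for k in T:
    a=ray(ct,*f(T[k],(260,165)));b=ray(cs,*f(S[k],(250,200)))
    X,e=tri([a,b]);P[k]=X
    print(k,X.round(1),np.round(e,1),plane(a,84).round(1),plane(b,84).round(1))
for n in ('scz',):
  for z,o,c,pts in (("top",(260,165),ct,[(268,74),(591,186),(479,510),(152,395)]),("scene",(250,200),cs,[(580,282),(316,445),(130,217),(386,72)])):
    q=np.array([plane(ray(c,*f(p,o)),42) for p in pts]);print(z,q.round(1).tolist(),q.mean(0).round(1))
E
```

```text
L [556.   71.3  80.4] [1.1 1.1] [554.8  70.4  84. ] [558.2  69.8  84. ]
M [531.2  -5.   80. ] [1.2 1.2] [529.9  -5.7  84. ] [533.7  -6.4  84. ]
S [631.6  46.   81.6] [1.6 1.6] [630.   44.9  84. ] [633.6  45.8  84. ]
Q [606.8 -29.3  80.5] [1.5 1.5] [605.2 -30.1  84. ] [609.1 -30.   84. ]
top [[686.4, 73.8, 42.0], [633.6, -85.6, 42.0], [474.2, -33.5, 42.0], [526.6, 126.2, 42.0]] [580.2  20.2  42. ]
scene [[689.2, 74.0, 42.0], [636.3, -85.3, 42.0], [477.3, -33.3, 42.0], [529.4, 126.2, 42.0]] [583.   20.4  42. ]
```

```bash
cat >mv.py <<'E'
import sys,numpy as np
from scipy.spatial.transform import Rotation as Ro
from bench import robot
s=robot.sense();R=Ro.from_euler('xyz',s['tool_rot'],degrees=True).as_matrix()
print(s['time'],s['tool_pos'].round(1),s['tool_rot'].round(2),s['ft_force'].round(2),s['opening'])
tgt=np.array(list(map(float,sys.argv[1:4])))
print('shift cm',(R.T@(tgt-s['tool_pos'])/10).round(3))
Rt=Ro.from_euler('xyz',[-90,0,float(sys.argv[4]) if len(sys.argv)>4 else s['tool_rot'][2]],degrees=True).as_matrix()
print('rotvec',Ro.from_matrix(R.T@Rt).as_rotvec().round(4))
E
python3 mv.py 540 15 250
python3 - <<'E'
from bench import eyes,robot
import numpy as np
c=eyes.calibration('wrist');R=np.array(c['R']);print(-R.T@np.array(c['t'])-robot.sense()['tool_pos'],R[2])
E
```

```text
0.15 [255.5 514.7 241.7] [-9.008e+01  1.000e-02 -2.640e+01] [-0.05 -1.15  1.12] 85.75907977862435
shift cm [ 47.704  -0.799 -32.109]
rotvec [ 0.0014  0.     -0.0002]
[-68.28847582  33.2676089  130.732909  ] [ 0.26836131 -0.13504416 -0.95380569]
```

```bash
python3 mv.py 560 25 270
```

```text
0.15 [255.5 514.7 241.7] [-9.008e+01  1.000e-02 -2.640e+01] [-0.05 -1.15  1.12] 85.75907977862435
shift cm [ 49.05   -2.802 -30.326]
rotvec [ 0.0014  0.     -0.0002]
```

Call:
{"fn": "apply_moves", "kwargs": {
  "rows": [
    {"tx":4,"ty":-0.5,"tz":-2.5},
    {"tx":8,"ty":-1,"tz":-5},
    {"tx":12,"ty":-1.5,"tz":-7.5},
    {"tx":16,"ty":-2,"tz":-10},
    {"tx":20,"ty":-2.5,"tz":-12.5},
    {"tx":24.5,"ty":-2.8,"tz":-15},
    {"tx":29,"ty":-2.8,"tz":-18},
    {"tx":33,"ty":-2.8,"tz":-20.5},
    {"tx":37,"ty":-2.8,"tz":-23},
    {"tx":41,"ty":-2.8,"tz":-25.5},
    {"tx":45,"ty":-2.8,"tz":-28},
    {"tx":49,"ty":-2.8,"tz":-30.3}
  ],
  "gripper": 0,
  "grip_force": 20
}}

```text
invalid input
```

Call:
{"fn": "apply_moves", "kwargs": {
  "rows": [
    {"tx":0},
    {"tx":0},
    {"tx":0}
  ]
}}

```text
invalid input
```

```bash
python3 mv.py 560 25 270; python3 - <<'E'
from h import *
import pickle
from bench import eyes,robot
c=eyes.calibration('wrist');im=eyes.get_image('wrist')[:,:,::-1]
cv2.imwrite('pics/w1.png',im);pickle.dump(c,open('w1.pkl','wb'))
E
```

```text
0.15 [255.5 514.7 241.7] [-9.008e+01  1.000e-02 -2.640e+01] [-0.05 -1.15  1.12] 85.75907977862435
shift cm [ 49.05   -2.802 -30.326]
rotvec [ 0.0014  0.     -0.0002]
```

View pics/w1.png

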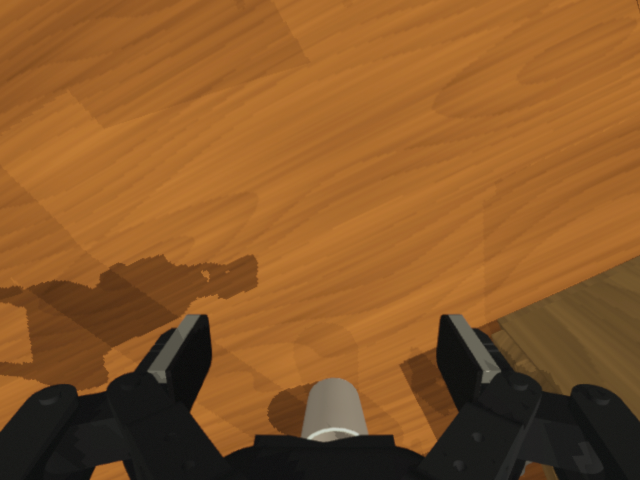

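The arm hasn't moved: the call was refused, probably because each row needs all six numbers.

Call:
{"fn": "apply_moves", "kwargs": {
  "rows": [
    {"tx":4,"ty":-0.5,"tz":-2.5,"wx":0,"wy":0,"wz":0},
    {"tx":8,"ty":-1,"tz":-5,"wx":0,"wy":0,"wz":0},
    {"tx":12,"ty":-1.5,"tz":-7.5,"wx":0,"wy":0,"wz":0},
    {"tx":16,"ty":-2,"tz":-10,"wx":0,"wy":0,"wz":0},
    {"tx":20,"ty":-2.5,"tz":-12.5,"wx":0,"wy":0,"wz":0},
    {"tx":24.5,"ty":-2.8,"tz":-15,"wx":0,"wy":0,"wz":0},
    {"tx":29,"ty":-2.8,"tz":-18,"wx":0,"wy":0,"wz":0},
    {"tx":33,"ty":-2.8,"tz":-20.5,"wx":0,"wy":0,"wz":0},
    {"tx":37,"ty":-2.8,"tz":-23,"wx":0,"wy":0,"wz":0},
    {"tx":41,"ty":-2.8,"tz":-25.5,"wx":0,"wy":0,"wz":0},
    {"tx":45,"ty":-2.8,"tz":-28,"wx":0,"wy":0,"wz":0},
    {"tx":49,"ty":-2.8,"tz":-30.3,"wx":0,"wy":0,"wz":0}
  ],
  "gripper": 0,
  "grip_force": 20
}}

```text
time: 1.7
tool_pos: [560.2, 24.1, 269.9]
tool_rot: [-90.1, 0.0, -26.4]
ft_force: [0.7, 1.5, 0.0]
opening: -0.1
```

Call:
{"fn": "apply_moves", "kwargs": {
  "rows": [
    {"tx":0,"ty":0,"tz":0,"wx":0,"wy":0,"wz":0},
    {"tx":0,"ty":0,"tz":0,"wx":0,"wy":0,"wz":0}
  ]
}}

```text
time: 1.95
tool_pos: [559.7, 24.3, 269.5]
tool_rot: [-90.1, 0.1, -26.5]
ft_force: [-0.3, 0.7, 0.0]
opening: 0.3
```

```bash
python3 mv.py 560 25 270; python3 - <<'E'
from h import *
import pickle
from bench import eyes,robot
c=eyes.calibration('wrist');im=eyes.get_image('wrist')[:,:,::-1]
cv2.imwrite('pics/w1b.png',im);pickle.dump(c,open('w1.pkl','wb'))
E
```

```text
1.95 [559.7  24.3 269.5] [-90.05   0.12 -26.46] [-0.34  0.75  0.02] 0.273605291641649
shift cm [-0.004 -0.051  0.074]
rotvec [ 0.0009  0.     -0.002 ]
```

View pics/w1b.png

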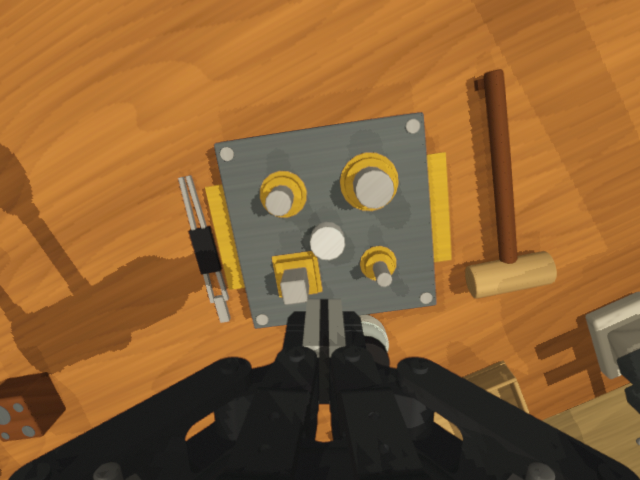

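The wrist view shows the gripper shut and the tops at about large (375,188), middle (279,202), small (384,279) and square (294,291). I'll measure them with contours and triangulate across the views.

```bash
python3 - <<'E'
from h import *
import pickle
from bench import eyes
cw=pickle.load(open('w1.pkl','rb'));ct=eyes.calibration('top');cs=eyes.calibration('scene')
def blob(im,p,r=20,k=8):
    x0,y0=int(p[0])-r,int(p[1])-r
    a=cv2.resize(im[y0:y0+2*r,x0:x0+2*r],None,fx=k,fy=k,interpolation=cv2.INTER_CUBIC).astype(int)
    cx=int((p[0]-x0+.5)*k);cy=int((p[1]-y0+.5)*k)
    ref=np.median(a[cy-k//2:cy+k//2+1,cx-k//2:cx+k//2+1].reshape(-1,3),0)
    m=(np.abs(a-ref).max(2)<22).astype(np.uint8)
    m=cv2.morphologyEx(m,cv2.MORPH_OPEN,np.ones((k,k),np.uint8))
    n,l,st,ce=cv2.connectedComponentsWithStats(m)
    i=l[cy,cx]
    return (ce[i]+.5)/k-.5+[x0,y0], st[i][2:]/k
T=dict(L=(264,330),M=(425,386),S=(322,173),Q=(480,228));S=dict(L=(372,117),M=(246,190),S=(466,219),Q=(339,296))
W=dict(L=(375,188),M=(279,202),S=(384,279),Q=(294,291))
it,is_,iw=[cv2.imread('pics/'+n) for n in('top0.png','scene0.png','w1b.png')]
for k in T:
    pt=((T[k][0]+.5)/5-.5+260,(T[k][1]+.5)/5-.5+165);ps=((S[k][0]+.5)/5-.5+250,(S[k][1]+.5)/5-.5+200)
    B=[blob(it,pt),blob(is_,ps),blob(iw,W[k])]
    rs=[ray(c,*b[0]) for c,b in zip((ct,cs,cw),B)]
    print(k,[ (b[0].round(1),b[1][:2].round(1)) for b in B])
    X,e=tri(rs);print('  tri3',X.round(1),np.round(e,1),'at84',[plane(r,84)[:2].round(1) for r in rs])
    print('  tri tw',tri([rs[0],rs[2]])[0].round(1),'sw',tri([rs[1],rs[2]])[0].round(1))
q=np.array([plane(ray(cw,*p),42) for p in((227,154),(413,126),(426,298),(262,319))]);print(q.round(1),q.mean(0))
E
```

```text
L [(array([312.4, 230.8]), array([12.4, 12.1])), (array([324.2, 222.9]), array([11.2,  8.6])), (array([374.6, 189. ]), array([36.9, 36.9]))]
  tri3 [556.4  71.   81.5] [2.  1.3 0.9] at84 [array([554.2,  70.4]), array([558.4,  70.3]), array([556.7,  70.6])]
  tri tw [551.2  69.3 110.8] sw [557.4  71.   82.2]
M [(array([344.4, 242.1]), array([8.2, 8.2])), (array([298.8, 237.5]), array([7.5, 6. ])), (array([278.1, 202.8]), array([24.1, 23.8]))]
  tri3 [531.4  -5.   80.8] [1.9 1.1 1.1] at84 [array([529.2,  -5.3]), array([533.6,  -6.2]), array([532. ,  -4.7])]
  tri tw [530.6  -5.   83.8] sw [532.5  -5.   81.7]
S [(array([323.8, 199.2]), array([4.6, 4.5])), (array([342.8, 243.5]), array([3.9, 3.8])), (array([384.4, 279.4]), array([14. , 13.1]))]
  tri3 [632.2  45.9  82.5] [2.  1.2 0.9] at84 [array([630. ,  45.4]), array([633.8,  45.6]), array([632.5,  45.8])]
  tri tw [628.6  45.7  92.5] sw [633.3  46.   82.9]
Q [(array([355.7, 210.1]), array([9.5, 9.6])), (array([317.3, 258.7]), array([8.9, 7.9])), (array([294., 292.]), array([25.2, 23.2]))]
  tri3 [607.4 -30.   83.3] [2.  1.2 0.9] at84 [array([605.4, -30.4]), array([608.7, -29.8]), array([608.1, -30.1])]
  tri tw [605.5 -29.5  88.6] sw [608.4 -29.9  83.8]
[[477.6 -33.   42. ]
 [529.5 125.9  42. ]
 [688.5  73.7  42. ]
 [635.8 -85.   42. ]] [582.82377808  20.36782307  42.        ]
```

```bash
python3 mv.py 556.7 70.6 112
```

```text
2.0 [559.5  24.8 269.7] [-90.05   0.1  -26.4 ] [-0.1  -0.23  0.13] 0.19440554693870063
shift cm [-2.256 15.768  3.99 ]
rotvec [ 0.0008  0.     -0.0018]
```

Call:
{"fn": "apply_moves", "kwargs": {
  "rows": [
    {"tx":-1,"ty":0,"tz":2,"wx":0,"wy":0,"wz":0},
    {"tx":-2.26,"ty":3,"tz":3.99,"wx":0,"wy":0,"wz":0},
    {"tx":-2.26,"ty":7,"tz":3.99,"wx":0,"wy":0,"wz":0},
    {"tx":-2.26,"ty":11,"tz":3.99,"wx":0,"wy":0,"wz":0},
    {"tx":-2.26,"ty":14,"tz":3.99,"wx":0,"wy":0,"wz":0},
    {"tx":-2.26,"ty":15.8,"tz":3.99,"wx":0,"wy":0,"wz":0},
    {"tx":-2.26,"ty":15.8,"tz":3.99,"wx":0,"wy":0,"wz":0},
    {"tx":-2.26,"ty":15.8,"tz":3.99,"wx":0,"wy":0,"wz":0}
  ]
}}

```text
time: 3.0
tool_pos: [557.0, 71.4, 112.7]
tool_rot: [-90.0, 0.0, -26.3]
ft_force: [-0.2, -0.4, 0.5]
opening: -0.0
```

```bash
python3 mv.py 556.7 70.6 96; python3 - <<'E'
import cv2,numpy as np
from bench import eyes
w=eyes.get_image('wrist')[:,:,::-1]
s=cv2.resize(eyes.get_image('scene')[190:310,250:410,::-1],(640,480),interpolation=cv2.INTER_CUBIC)
cv2.imwrite('pics/w2.png',w);cv2.imwrite('pics/s2.png',s)
E
```

```text
3.0 [557.   71.4 112.7] [-9.000e+01  2.000e-02 -2.634e+01] [-0.21 -0.39  0.48] -0.039697402540101234
shift cm [ 0.011  1.672 -0.082]
rotvec [-0.     -0.     -0.0004]
```

View pics/w2.png

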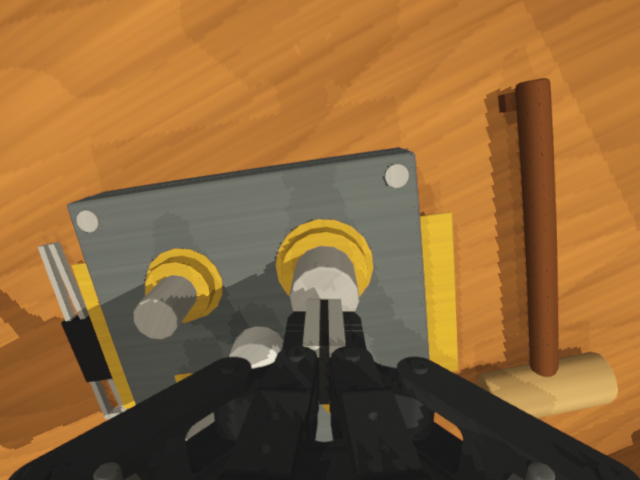

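View pics/s2.png

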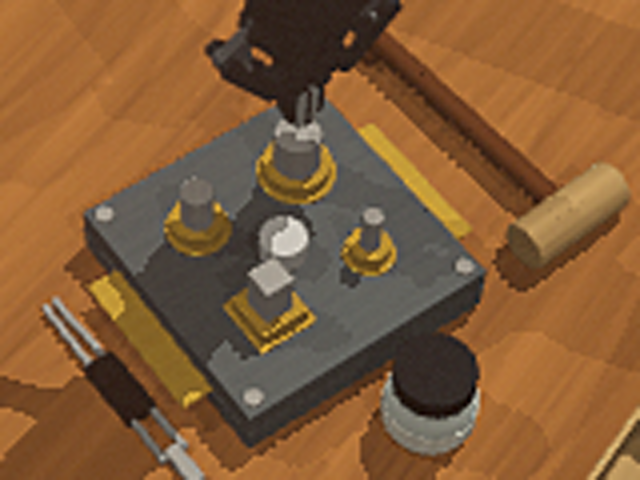

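The fingertip sits over the middle of the large punch, at about (325,295) in the wrist view. I'll go down in small steps.

Call:
{"fn": "apply_moves", "kwargs": {
  "rows": [
    {"tx":0,"ty":0.6,"tz":-0.08,"wx":0,"wy":0,"wz":0},
    {"tx":0,"ty":1.2,"tz":-0.08,"wx":0,"wy":0,"wz":0},
    {"tx":0,"ty":1.5,"tz":-0.08,"wx":0,"wy":0,"wz":0},
    {"tx":0,"ty":1.7,"tz":-0.08,"wx":0,"wy":0,"wz":0},
    {"tx":0,"ty":1.9,"tz":-0.08,"wx":0,"wy":0,"wz":0},
    {"tx":0,"ty":2.1,"tz":-0.08,"wx":0,"wy":0,"wz":0}
  ]
}}

```text
time: 3.85
tool_pos: [557.1, 70.3, 92.1]
tool_rot: [-90.0, -0.0, -26.4]
ft_force: [-1.7, -0.3, 2.0]
opening: -0.0
```

Call:
{"fn": "apply_moves", "kwargs": {
  "rows": [
    {"tx":0,"ty":0.2,"tz":0,"wx":0,"wy":0,"wz":0},
    {"tx":0,"ty":0.4,"tz":0,"wx":0,"wy":0,"wz":0},
    {"tx":0,"ty":0.6,"tz":0,"wx":0,"wy":0,"wz":0}
  ]
}}

```text
time: 4.22
tool_pos: [557.1, 70.3, 86.0]
tool_rot: [-90.0, -0.0, -26.4]
ft_force: [-0.7, 0.3, 1.9]
opening: 0.0
```

Call:
{"fn": "apply_moves", "kwargs": {
  "rows": [
    {"tx":0,"ty":0.2,"tz":0,"wx":0,"wy":0,"wz":0},
    {"tx":0,"ty":0.4,"tz":0,"wx":0,"wy":0,"wz":0}
  ]
}}

```text
time: 4.47
tool_pos: [557.0, 70.3, 81.9]
tool_rot: [-90.0, -0.0, -26.4]
ft_force: [-1.2, -0.3, 1.3]
opening: -0.3
```

Call:
{"fn": "apply_moves", "kwargs": {
  "rows": [
    {"tx":0,"ty":0.1,"tz":0,"wx":0,"wy":0,"wz":0},
    {"tx":0,"ty":0.2,"tz":0,"wx":0,"wy":0,"wz":0}
  ]
}}

```text
time: 4.72
tool_pos: [557.1, 70.3, 80.0]
tool_rot: [-90.0, -0.0, -26.4]
ft_force: [-1.4, 0.2, 3.8]
opening: 0.4
```

Call:
{"fn": "apply_moves", "kwargs": {
  "rows": [
    {"tx":0,"ty":0.1,"tz":0,"wx":0,"wy":0,"wz":0},
    {"tx":0,"ty":0.1,"tz":0,"wx":0,"wy":0,"wz":0}
  ]
}}

```text
time: 4.97
tool_pos: [557.1, 70.3, 79.4]
tool_rot: [-90.0, -0.1, -26.4]
ft_force: [-1.6, -1.0, 5.3]
opening: 0.1
```

Call:
{"fn": "apply_moves", "kwargs": {
  "rows": [
    {"tx":0,"ty":0.1,"tz":0,"wx":0,"wy":0,"wz":0},
    {"tx":0,"ty":0.2,"tz":0,"wx":0,"wy":0,"wz":0}
  ]
}}

```text
time: 5.22
tool_pos: [557.2, 70.3, 77.9]
tool_rot: [-90.0, -0.1, -26.4]
ft_force: [-2.1, 0.6, 7.6]
opening: 0.0
```

Call:
{"fn": "apply_moves", "kwargs": {
  "rows": [
    {"tx":0,"ty":0,"tz":0,"wx":0,"wy":0,"wz":0},
    {"tx":0,"ty":0,"tz":0,"wx":0,"wy":0,"wz":0}
  ]
}}

```text
time: 5.48
tool_pos: [557.2, 70.3, 78.5]
tool_rot: [-90.0, -0.1, -26.4]
ft_force: [-1.7, -0.6, 6.5]
opening: -0.3
```

Call:
{"fn": "apply_moves", "kwargs": {
  "rows": [
    {"tx":0,"ty":-0.5,"tz":0,"wx":0,"wy":0,"wz":0},
    {"tx":0,"ty":-1.2,"tz":0,"wx":0,"wy":0,"wz":0},
    {"tx":0,"ty":-2.5,"tz":0,"wx":0,"wy":0,"wz":0},
    {"tx":0,"ty":-4.5,"tz":0,"wx":0,"wy":0,"wz":0},
    {"tx":0,"ty":-4.5,"tz":0,"wx":0,"wy":0,"wz":0}
  ]
}}

```text
time: 6.1
tool_pos: [558.6, 70.3, 125.5]
tool_rot: [-89.8, -0.3, -26.4]
ft_force: [-0.2, 0.2, 0.4]
opening: 0.2
```

```bash
python3 mv.py 532.3 -4.9 112; python3 - <<'E'
import cv2,numpy as np
from bench import eyes
s=cv2.resize(eyes.get_image('scene')[190:310,250:410,::-1],(640,480),interpolation=cv2.INTER_CUBIC)
cv2.imwrite('pics/s3.png',s)
E
```

```text
6.1 [558.6  70.3 125.5] [-89.84  -0.32 -26.36] [-0.21  0.2   0.43] 0.1747233939551588
shift cm [ 0.976  1.33  -7.912]
rotvec [-0.0027  0.      0.0055]
```

View pics/s3.png

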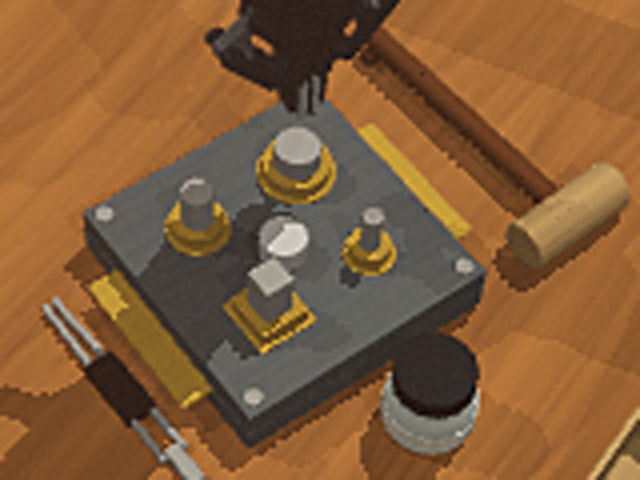

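The large punch now stands low at about (298,147), and I felt the spring past home at 7.6 N. Next is the middle punch.

Call:
{"fn": "apply_moves", "kwargs": {
  "rows": [
    {"tx":0.3,"ty":0,"tz":-2.6,"wx":0,"wy":0,"wz":0},
    {"tx":0.7,"ty":0.3,"tz":-5.2,"wx":0,"wy":0,"wz":0},
    {"tx":0.98,"ty":0.6,"tz":-7.5,"wx":0,"wy":0,"wz":0.005},
    {"tx":0.98,"ty":1,"tz":-7.91,"wx":0,"wy":0,"wz":0.005},
    {"tx":0.98,"ty":1.33,"tz":-7.91,"wx":0,"wy":0,"wz":0.005},
    {"tx":0.98,"ty":1.33,"tz":-7.91,"wx":0,"wy":0,"wz":0.005}
  ]
}}

```text
time: 6.9
tool_pos: [531.4, -4.2, 110.5]
tool_rot: [-89.9, 0.1, -26.3]
ft_force: [0.4, 0.4, -1.4]
opening: -0.1
```

```bash
python3 mv.py 532.3 -4.9 94; python3 - <<'E'
import cv2
from bench import eyes
cv2.imwrite('pics/w4.png',eyes.get_image('wrist')[:,:,::-1])
E
```

```text
6.9 [531.4  -4.2 110.5] [-89.9    0.14 -26.33] [ 0.4   0.36 -1.38] -0.11510316294301721
shift cm [ 0.12   1.646 -0.027]
rotvec [-0.0018 -0.     -0.0025]
```

View pics/w4.png

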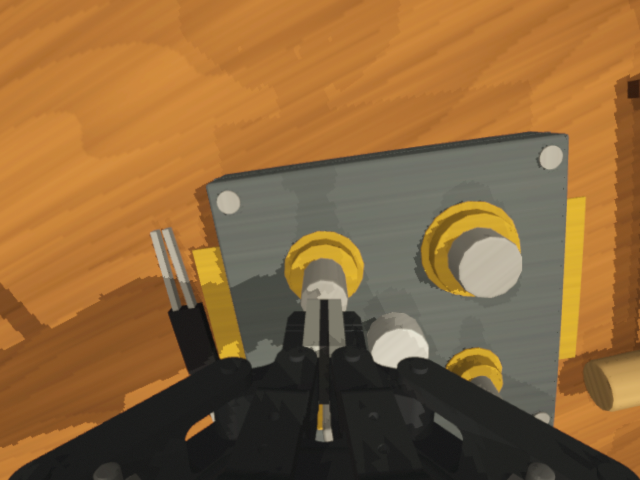

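The fingertip is over the middle punch at about (325,298). The large punch shows a short stub at (487,265).

Call:
{"fn": "apply_moves", "kwargs": {
  "rows": [
    {"tx":0.1,"ty":0.6,"tz":0,"wx":0,"wy":0,"wz":0},
    {"tx":0.1,"ty":1.1,"tz":0,"wx":0,"wy":0,"wz":0},
    {"tx":0.1,"ty":1.4,"tz":0,"wx":0,"wy":0,"wz":0},
    {"tx":0.1,"ty":1.6,"tz":0,"wx":0,"wy":0,"wz":0},
    {"tx":0.1,"ty":1.8,"tz":0,"wx":0,"wy":0,"wz":0}
  ]
}}

```text
time: 7.58
tool_pos: [532.5, -4.6, 92.8]
tool_rot: [-89.9, 0.1, -26.3]
ft_force: [-0.5, -0.3, 1.9]
opening: 0.4
```

Call:
{"fn": "apply_moves", "kwargs": {
  "rows": [
    {"tx":0,"ty":0.2,"tz":0,"wx":0,"wy":0,"wz":0},
    {"tx":0,"ty":0.4,"tz":0,"wx":0,"wy":0,"wz":0},
    {"tx":0,"ty":0.6,"tz":0,"wx":0,"wy":0,"wz":0}
  ]
}}

```text
time: 7.95
tool_pos: [532.5, -4.6, 86.8]
tool_rot: [-89.9, 0.1, -26.3]
ft_force: [-0.9, 0.3, 2.2]
opening: -0.2
```

Call:
{"fn": "apply_moves", "kwargs": {
  "rows": [
    {"tx":0,"ty":0.2,"tz":0,"wx":0,"wy":0,"wz":0},
    {"tx":0,"ty":0.4,"tz":0,"wx":0,"wy":0,"wz":0}
  ]
}}

```text
time: 8.2
tool_pos: [532.5, -4.6, 82.7]
tool_rot: [-89.9, 0.1, -26.3]
ft_force: [0.1, 0.3, 3.2]
opening: 0.1
```

Call:
{"fn": "apply_moves", "kwargs": {
  "rows": [
    {"tx":0,"ty":0.15,"tz":0,"wx":0,"wy":0,"wz":0},
    {"tx":0,"ty":0.3,"tz":0,"wx":0,"wy":0,"wz":0}
  ]
}}

```text
time: 8.45
tool_pos: [532.6, -4.6, 79.8]
tool_rot: [-89.9, 0.1, -26.3]
ft_force: [-1.2, -0.2, 5.9]
opening: 0.1
```

Call:
{"fn": "apply_moves", "kwargs": {
  "rows": [
    {"tx":0,"ty":0.1,"tz":0,"wx":0,"wy":0,"wz":0},
    {"tx":0,"ty":0.2,"tz":0,"wx":0,"wy":0,"wz":0}
  ]
}}

```text
time: 8.7
tool_pos: [532.6, -4.6, 78.3]
tool_rot: [-89.9, 0.1, -26.3]
ft_force: [-1.5, 0.4, 7.5]
opening: 0.1
```

Call:
{"fn": "apply_moves", "kwargs": {
  "rows": [
    {"tx":0,"ty":0.1,"tz":0,"wx":0,"wy":0,"wz":0},
    {"tx":0,"ty":0.1,"tz":0,"wx":0,"wy":0,"wz":0}
  ]
}}

```text
time: 8.95
tool_pos: [532.6, -4.6, 78.0]
tool_rot: [-89.9, 0.1, -26.3]
ft_force: [-1.7, -0.6, 8.1]
opening: 0.2
```

Call:
{"fn": "apply_moves", "kwargs": {
  "rows": [
    {"tx":0,"ty":-0.5,"tz":0,"wx":0,"wy":0,"wz":0},
    {"tx":0,"ty":-1.2,"tz":0,"wx":0,"wy":0,"wz":0},
    {"tx":0,"ty":-2.5,"tz":0,"wx":0,"wy":0,"wz":0},
    {"tx":0,"ty":-4.5,"tz":0,"wx":0,"wy":0,"wz":0},
    {"tx":0,"ty":-4.5,"tz":0,"wx":0,"wy":0,"wz":0}
  ]
}}

```text
time: 9.57
tool_pos: [534.1, -4.9, 124.7]
tool_rot: [-89.8, -0.2, -26.3]
ft_force: [0.2, 0.4, -0.2]
opening: -0.2
```

```bash
python3 mv.py 632.7 45.8 112; python3 - <<'E'
import cv2
from bench import eyes
s=cv2.resize(eyes.get_image('scene')[190:310,250:410,::-1],(640,480),interpolation=cv2.INTER_CUBIC)
cv2.imwrite('pics/s5.png',s)
E
```

```text
9.575 [534.1  -4.9 124.7] [-89.8   -0.18 -26.31] [ 0.16  0.42 -0.2 ] -0.23433291323623037
shift cm [6.589 1.326 8.915]
rotvec [-0.0034  0.      0.0031]
```

View pics/s5.png

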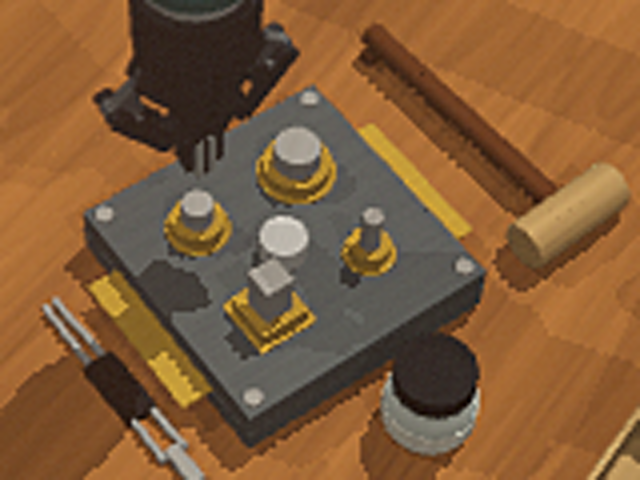

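The middle punch at (197,200) and the large punch at (298,147) are both down, and nothing else has moved. Next is the small one.

Call:
{"fn": "apply_moves", "kwargs": {
  "rows": [
    {"tx":1.5,"ty":0,"tz":2,"wx":0,"wy":0,"wz":0},
    {"tx":3.2,"ty":0,"tz":4.3,"wx":0,"wy":0,"wz":0},
    {"tx":5,"ty":0.2,"tz":6.8,"wx":0,"wy":0,"wz":0},
    {"tx":6.2,"ty":0.6,"tz":8.4,"wx":-0.003,"wy":0,"wz":0.003},
    {"tx":6.6,"ty":1.2,"tz":8.92,"wx":-0.003,"wy":0,"wz":0.003},
    {"tx":6.6,"ty":1.2,"tz":8.92,"wx":-0.003,"wy":0,"wz":0.003},
    {"tx":6.6,"ty":1.2,"tz":8.92,"wx":-0.003,"wy":0,"wz":0.003}
  ]
}}

```text
time: 10.5
tool_pos: [630.9, 45.6, 111.7]
tool_rot: [-90.1, 0.2, -26.3]
ft_force: [0.6, 0.1, 0.5]
opening: -0.3
```

```bash
python3 mv.py 632.7 45.8 94; python3 - <<'E'
import cv2
from bench import eyes
cv2.imwrite('pics/w6.png',eyes.get_image('wrist')[:,:,::-1])
s=cv2.resize(eyes.get_image('scene')[190:310,250:410,::-1],(640,480),interpolation=cv2.INTER_CUBIC)
cv2.imwrite('pics/s6.png',s)
E
```

```text
10.5 [630.9  45.6 111.7] [-90.06   0.19 -26.33] [0.61 0.14 0.46] -0.2503381569752722
shift cm [0.16  1.774 0.104]
rotvec [ 0.0011  0.     -0.0033]
```

View pics/w6.png

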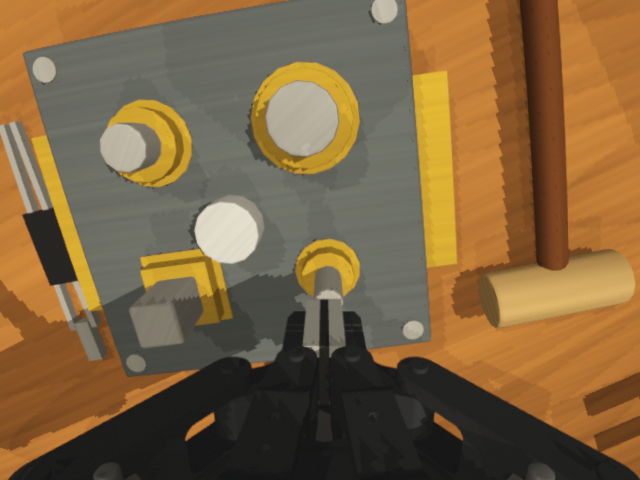

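View pics/s6.png

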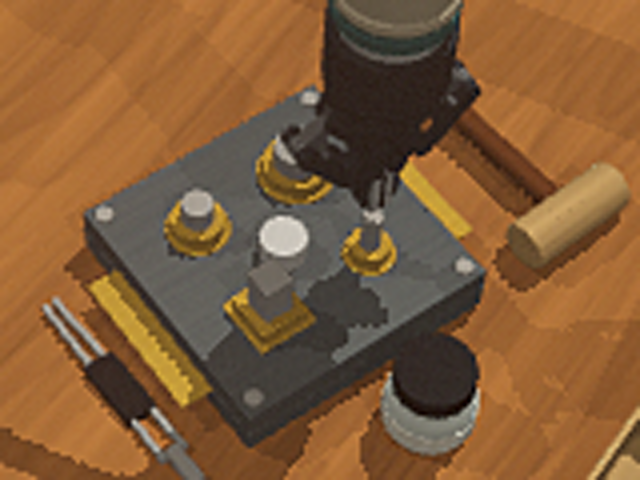

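The fingertip is over the small punch at about (328,298), within 2 mm. I'll shift by +1.6 mm in x and +1 mm in z and push.

Call:
{"fn": "apply_moves", "kwargs": {
  "rows": [
    {"tx":0.16,"ty":0.4,"tz":0.1,"wx":0,"wy":0,"wz":0},
    {"tx":0.16,"ty":1,"tz":0.1,"wx":0,"wy":0,"wz":0},
    {"tx":0.16,"ty":1.4,"tz":0.1,"wx":0,"wy":0,"wz":0},
    {"tx":0.16,"ty":1.7,"tz":0.1,"wx":0,"wy":0,"wz":0},
    {"tx":0.16,"ty":1.9,"tz":0.1,"wx":0,"wy":0,"wz":0}
  ]
}}

```text
time: 11.22
tool_pos: [633.1, 45.8, 93.4]
tool_rot: [-90.0, 0.1, -26.3]
ft_force: [-1.4, -0.1, 3.4]
opening: -0.0
```

Call:
{"fn": "apply_moves", "kwargs": {
  "rows": [
    {"tx":0,"ty":0.2,"tz":0,"wx":0,"wy":0,"wz":0},
    {"tx":0,"ty":0.4,"tz":0,"wx":0,"wy":0,"wz":0},
    {"tx":0,"ty":0.6,"tz":0,"wx":0,"wy":0,"wz":0}
  ]
}}

```text
time: 11.6
tool_pos: [633.0, 45.8, 87.4]
tool_rot: [-90.0, 0.1, -26.3]
ft_force: [-1.3, -0.1, 2.6]
opening: -0.0
```

Call:
{"fn": "apply_moves", "kwargs": {
  "rows": [
    {"tx":0,"ty":0.2,"tz":0,"wx":0,"wy":0,"wz":0},
    {"tx":0,"ty":0.4,"tz":0,"wx":0,"wy":0,"wz":0}
  ]
}}

```text
time: 11.85
tool_pos: [633.1, 45.8, 83.3]
tool_rot: [-90.0, 0.1, -26.3]
ft_force: [-2.0, -0.6, 2.9]
opening: -0.2
```

Call:
{"fn": "apply_moves", "kwargs": {
  "rows": [
    {"tx":0,"ty":0.15,"tz":0,"wx":0,"wy":0,"wz":0},
    {"tx":0,"ty":0.3,"tz":0,"wx":0,"wy":0,"wz":0}
  ]
}}

```text
time: 12.1
tool_pos: [633.1, 45.7, 80.3]
tool_rot: [-90.0, 0.1, -26.3]
ft_force: [-1.5, 0.1, 5.9]
opening: 0.1
```

Call:
{"fn": "apply_moves", "kwargs": {
  "rows": [
    {"tx":0,"ty":0.1,"tz":0,"wx":0,"wy":0,"wz":0},
    {"tx":0,"ty":0.2,"tz":0,"wx":0,"wy":0,"wz":0}
  ]
}}

```text
time: 12.35
tool_pos: [633.1, 45.7, 78.9]
tool_rot: [-90.0, 0.1, -26.3]
ft_force: [-1.8, -0.3, 8.3]
opening: 0.2
```

Call:
{"fn": "apply_moves", "kwargs": {
  "rows": [
    {"tx":0,"ty":0.1,"tz":0,"wx":0,"wy":0,"wz":0},
    {"tx":0,"ty":0.1,"tz":0,"wx":0,"wy":0,"wz":0}
  ]
}}

```text
time: 12.6
tool_pos: [633.2, 45.7, 78.7]
tool_rot: [-90.0, 0.1, -26.3]
ft_force: [-3.2, -0.2, 7.7]
opening: -0.2
```

Spring felt again. I'll lift well clear and go back to where the overview picture was taken.

Call:
{"fn": "apply_moves", "kwargs": {
  "rows": [
    {"tx":0,"ty":-0.5,"tz":0,"wx":0,"wy":0,"wz":0},
    {"tx":0,"ty":-1.2,"tz":0,"wx":0,"wy":0,"wz":0},
    {"tx":0,"ty":-2.5,"tz":0,"wx":0,"wy":0,"wz":0},
    {"tx":0,"ty":-5,"tz":0,"wx":0,"wy":0,"wz":0},
    {"tx":-1,"ty":-9,"tz":-1,"wx":0,"wy":0,"wz":0},
    {"tx":-3,"ty":-13,"tz":-3,"wx":0,"wy":0,"wz":0},
    {"tx":-4.5,"ty":-17,"tz":-4.5,"wx":0,"wy":0,"wz":0},
    {"tx":-5.6,"ty":-19,"tz":-5,"wx":0,"wy":0,"wz":0},
    {"tx":-5.6,"ty":-19,"tz":-5,"wx":0,"wy":0,"wz":0},
    {"tx":-5.6,"ty":-19,"tz":-5,"wx":0,"wy":0,"wz":0}
  ]
}}

```text
time: 13.85
tool_pos: [561.1, 25.7, 268.1]
tool_rot: [-90.0, 0.1, -26.3]
ft_force: [0.1, 0.4, -0.7]
opening: -0.1
```

```bash
python3 mv.py 560 25 270; python3 - <<'E'
from h import *
from bench import eyes
c=eyes.calibration('wrist');im=eyes.get_image('wrist')[:,:,::-1]
cv2.imwrite('pics/w7.png',im)
import pickle;pickle.dump(c,open('w7.pkl','wb'))
s=cv2.resize(eyes.get_image('scene')[190:310,250:410,::-1],(640,480),interpolation=cv2.INTER_CUBIC)
cv2.imwrite('pics/s7.png',s)
for n,x,y in(('L',556.6,70.6),('M',532.3,-4.8),('S',632.8,45.8),('Q',608,-30)):
    print(n,'70:',np.round(proj(c,np.array([x,y,70])),1),'84:',np.round(proj(c,np.array([x,y,84])),1))
E
```

```text
13.85 [561.1  25.7 268.1] [-90.02   0.11 -26.33] [ 0.14  0.4  -0.7 ] -0.07889314405392267
shift cm [-0.062 -0.191 -0.113]
rotvec [ 0.0004  0.     -0.0019]
L 70: [370.4 185.7] 84: [372.3 188.5]
M 70: [277.5 199.4] 84: [275.6 202.7]
S 70: [380.1 273.7] 84: [382.3 279.7]
Q 70: [292.6 285.4] 84: [291.4 291.8]
```

View pics/w7.png

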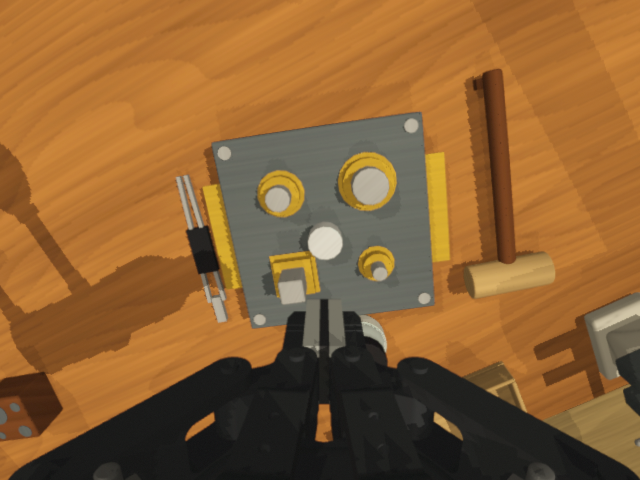

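View pics/s7.png

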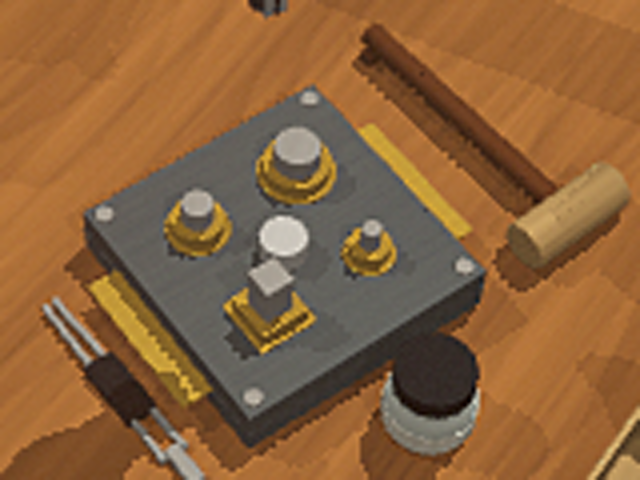

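```bash
python3 - <<'E'
from h import *
import pickle
from bench import eyes
cw=pickle.load(open('w7.pkl','rb'));cs=eyes.calibration('scene')
def blob(im,p,r=20,k=8):
    x0,y0=int(p[0])-r,int(p[1])-r
    a=cv2.resize(im[y0:y0+2*r,x0:x0+2*r],None,fx=k,fy=k,interpolation=cv2.INTER_CUBIC).astype(int)
    cx=int((p[0]-x0+.5)*k);cy=int((p[1]-y0+.5)*k)
    ref=np.median(a[cy-4:cy+5,cx-4:cx+5].reshape(-1,3),0)
    m=cv2.morphologyEx((np.abs(a-ref).max(2)<22).astype(np.uint8),cv2.MORPH_OPEN,np.ones((k,k),np.uint8))
    n,l,st,ce=cv2.connectedComponentsWithStats(m);i=l[cy,cx]
    return (ce[i]+.5)/k-.5+[x0,y0]
iw=cv2.imread('pics/w7.png');s=eyes.get_image('scene')[:,:,::-1].copy()
for n,w,z in(('L',(370,186),(298,147)),('M',(277,200),(197,202)),('S',(380,273),(372,230)),('Q',(291,291),(270,277))):
    a=blob(iw,w);b=blob(s,((z[0]+.5)/4-.5+250,(z[1]+.5)/4-.5+190))
    X,e=tri([ray(cw,*a),ray(cs,*b)]);print(n,a.round(1),b.round(1),X.round(1),np.round(e,1))
E
```

```text
L [370.6 186. ] [324.  225.9] [557.4  71.   69.1] [0.4 0.4]
M [277.3 199.4] [299.  240.3] [532.6  -4.9  69.2] [0.4 0.4]
S [380.  273.7] [342.7 246.6] [633.7  46.1  68.8] [0.6 0.6]
Q [291.5 291.9] [317.3 258.6] [608.4 -29.9  83.9] [0.2 0.2]
```

The round punch tops measure 69.1, 69.2 and 68.8 mm high (home is 70). The square one is still at 83.9 mm, as it was at the start. I'm handing the job in.

```bash
python3 - <<'E'
from bench import order
print(order.finish_job())
E
```

```text
the job is handed in; nothing more can be done
None
```

I pushed the large, middle and small round punches home in that order with the closed fingertip, and handed the job in at about 14 s of the 40 s allowed. The hand-in gave no verdict.

- **Force:** each punch slid at about 2–3.5 N. I pressed 2–3 mm past home onto the spring, and the highest reading was 8.3 N, well under the 25 N limit.
- **Heights:** the final two-view check put the round tops at 69.1, 69.2 and 68.8 mm, against 70 mm when home. The square punch measured 83.9 mm, the same as at the start (83.8 mm from the same two cameras), so it was not pushed.
- **Loose things:** the tin, mallet, tweezers and jar look unmoved in the last pictures. I did not measure them or check the other loose things separately. The arm ended well clear, about 18 cm above the punches.
- **Disagreements:** the top camera placed the punches about 2–4 mm off in x from the scene and wrist cameras, so I used the wrist view. My first move call was refused because each row needs all six numbers, and nothing moved then.

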